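# Fetch the pepper mill from the delivery carton to its coaster under the counter shelf

### The job

Lift the wooden pepper mill out of the slanted, partitioned delivery carton and stand it upright on the table, letting go of it to change your grip. Then take it round its body and stand it upright on the middle of the round cork coaster under the roof of the white counter shelf, and let go. Leave the two jars in the carton, the salt shaker, the mug and the tins where they are.

Things in the scene. Friction and masses are not known exactly. Their poses are not given: they have to be found in the camera images.
- mill: Dark brown wooden pepper mill, 170 mm tall, 0.15 to 0.25 kg; origin at the centre of its underside, z along its axis to its knob. Body up to 58 mm across, 122 mm high; above it a round head 48 mm across (123 to 159 mm up), then a 12 mm knob. Starts in one of the carton's cells, parallel to it within 3 degrees, standing on its floor, leaning on its front wall, only its knob above the rim.
- carton: Cardboard carton, open on top, fixed on a wooden stand, leaning 30 degrees to its front (own -x), which faces the middle of the table; at the right. Origin on the table under its lower front edge; x to the rear, y along the row of cells, z up. In this frame the cells run out of the mouth along u = (-0.5, 0, 0.866); across the carton, front to rear, is n = (0.866, 0, 0.5). The stand reaches 95 mm before and behind the origin.
- carton_edge (a point): Middle of the carton's outer lower front edge, 16 mm above the carton's origin; axes as carton. From here the carton measures 78 mm along n, 160 mm along u, 173 mm to each side along y. Walls, floor and the two dividers are 4 mm thick, dividers as high as the walls. Three cells, centred at y = -114, 0, +114 mm, each 110 mm (y) by 70 mm (n) inside, 156 mm deep.
- honey_jar: Honey jar with dark lid, 61 mm across, 86 mm tall, in another cell of the carton; origin at the centre of its underside, z along its axis. Stays in its cell.
- spice_jar: Spice jar with red lid, 45 mm across, 106 mm tall, in another cell of the carton; origin at the centre of its underside, z along its axis. Stays in its cell.
- rack: White counter shelf at the left, fixed, a C seen from the side: open in front (own -x, to the middle of the table) and at the ends. Origin on the table below its middle, x to its rear, y along it, z up. Floor board 12 mm thick, x -80 to +80 mm, 300 mm wide; back panel from x +68 mm; steel cheeks at both ends behind x +41 mm. Coaster in one half (y about +73 or -73 mm), salt shaker in the other.
- rack_roof (a point): Middle of the front edge of the shelf's roof, on its underside, 216 mm above the table, at x -50 mm of rack; axes as rack. The roof is 12 mm thick, 300 mm wide and reaches 130 mm to the rear from here. Two white espresso cups fixed on it reach about 280 mm above the table.
- coaster: Round cork coaster, 84 mm across, 4 mm thick, fixed on the shelf's floor board under the roof; origin at the centre of its underside (12 mm above the table), so its top is 16 mm above the table and the roof's underside 200 mm above its top.
- salt_shaker: Grey salt shaker, 44 mm across, 90 mm tall, standing on the shelf's floor board next to the coaster, about 146 mm from its centre; origin at the centre of its underside.
- mug: Green and white mug, 86 mm across, 121 mm with its handle, 99 mm tall; origin at the centre of its underside. In the middle of the table, near the robot.
- tuna_tin: Round food tin, 86 mm across, 40 mm high; origin at the centre of its underside. In the middle of the table.
- fish_tin: Flat oblong tin, 63 by 105 mm, 26 mm high, long along its y; origin at the centre of its underside. In the middle of the table. Fixed and unlisted: keys, a teaspoon and a roll of tape near the table's front edge, a tea caddy (98 mm high) and a jam jar (100 mm) at the back of the middle, a toaster, a flask and a detergent bottle behind the carton.

How it is judged:
By the outcome, as a careful person would: the job done as asked, in the order asked, and still so for the second after the job is handed in, with the robot touching nothing.
It also fails if it takes over 64 s, if anything falls off the work surface, if the arm or the gripper's body presses on something with over 40 N, if the wrist force passes 120 N, or if a joint passes its speed limit or range.

### The arm

A 6-joint arm with a two-finger parallel gripper is mounted at the origin on a cart in front of the work surface, level with it; the furniture and walls round the work are solid. World frame = base frame: x ahead of the robot, y to its left, z up, the work surface at z = 0. Lengths are in m, angles in rad, forces in N, time in s.
With the tool pointing down it reaches from about 0.4 to 0.825 m from the base axis. Payload 7 kg.
Tool frame: the origin (TCP) lies between the finger pads; the fingertips stand 8 mm ahead of it and the grasp point (between the pads) lies 11 mm behind it (arm.finger_overhang is the distance from the TCP to the fingertips, in m); z points along the fingers, y is the line along which they close (so a half turn about z gives the same grasp; the last joint's range is limited). The gripper opens to 88 mm and grips with 3 to 60 N. Pads are 19 mm wide; open, the fingers measure 130 mm over their backs; the gripper's body (78 mm by 193 mm) begins 47 mm behind the grasp point.
Start: joints at [-0.9, 0.359, 0.012, 0, -1.224, -0.288], TCP at [0.252, -0.626, 0.235] pointing down, gripper open.
Joint ranges: [-3.07, 3.07], [-1.43, 2.12], [-1.02, 1.25], [-3.03, 1.67], [-3.05, -0], [-3.03, 3.03]. Speed limits (rad/s): [2.39, 2.39, 3.01, 3.14, 3.14, 3.14].

### API

Orientations are given as [roll, pitch, yaw] about the fixed x, y, z axes, in that order (R = Rz(yaw) Ry(pitch) Rx(roll)).
In Python, from station import arm gives the robot as it stands.
- The arm moves only by the tool move_arm, never from a script. Its argument "rows" is text: rows parted by semicolons, each of 7 numbers parted by spaces: the turn, a rotation vector about the tool's x, y, z in degrees, then the shift along the tool's x, y, z in m, then the finger opening in m, from 0 to 0.0876. A call has 1 to 8 rows; each row shifts and turns the commanded pose from where the row before left it, along the tool's axes as they then stand; what a row does not reach is not made up. A row lasts 1/8 s, in which the tool goes at most 62.5 mm and 10.7 degrees, less where a joint would pass 70% of its speed; a pose out of reach is approached as far as the arm can. A call is refused whole if a number of a shift passes 0.0625 or a number of a turn 10.7, either way. A call with a gripper value outside its range is refused whole. The fingers move at their own pace and stop on an object; "squeeze" is the grip in N (left out, the last holds). Time passes only in rows, so rows that do not move let the fingers close. It gives the time, the measured TCP pose, the force, the opening and the grip force at its end, in the units of the state.
- arm.get_state(): the state, without advancing time (a new reading comes with each control period).
- arm.grab_frame(name): name is "scene" or "top" or "wrist"; returns (picture, depth): 480x640x3 uint8, blue, green, red; 480x640 float32, m along the optical axis (not along the pixel's ray), 0 where there is no reading.
- arm.camera_model(name): a dict with "mtx" (3x3 intrinsics, pixels), "camera_from_world" (4x4, takes a point from world to camera coordinates); the wrist camera has in their place "mount" (4x4, takes a point from camera to tool coordinates, whose origin is the TCP and whose axes are the flange's). Camera axes: x right, y down, z forward; pixel columns grow to the right and rows downward; lengths in m; the calibration is good to about 2 mm. A picture is of the moment at which its call begins: read the wrist's pose just before it. camera_model takes no time and is no camera call.
- arm.job_done(): hands the job in; it is judged then, once.
The state is a dict: "t": time; "q": joint angles; "qd": joint speeds; "joint_efforts": joint torques, N m; "eef_pos": TCP position; "ee_rot": TCP orientation; "force": force on the tool from outside, world axes, zero at the start; "moment": the same for the moment, N m; "width": finger opening in m; "gripper_force": force on a finger pad.
Only numpy, scipy, OpenCV 4.12 (cv2) and the standard library are available. Lean on these libraries where they do the work, as an engineer would, in place of code of your own. Each camera call takes 0.05 s, during which the arm holds its last target. There are 200 camera calls.

## Working session

There is one attempt and no reset: what is moved stays moved. The work goes in short steps, Python scripts to look and compute and a tool call to move; the robot and the scene stay as the last step left them, time stands still between calls to the robot, and variables do not carry over. Pictures are saved under pics/ and viewed, at most 12 in all, crops included, and the job is handed in when it is done.

Besides the shell and the picture viewer there is one more tool, called after ">>>" as name(argument=value, ...), one argument or row to a line, values as JSON. move_arm: Moves the arm, as the interface text tells. Its arguments: {"type":"object","properties":{"rows":{"type":"string"},"squeeze":{"type":"number"}},"required":["rows"]}

```bash
mkdir -p pics; ls; python3 - <<'E'
from station import arm
import cv2,numpy as np
for n in ["scene","top"]:
    p,d=arm.grab_frame(n); cv2.imwrite(f"pics/{n}0.png",p); np.save(f"{n}0.npy",d); np.save(f"{n}0c.npy",p)
    m=arm.camera_model(n); print(n,np.round(m["mtx"],1).tolist(),np.round(m["camera_from_world"],3).tolist())
print(arm.camera_model("wrist")); print(arm.get_state())
E
```

```text
pics
scene [[593.4, 0.0, 322.9], [0.0, 593.4, 236.9], [0.0, 0.0, 1.0]] [[0.491, -0.871, 0.005, -0.266], [-0.657, -0.374, -0.655, 0.438], [0.572, 0.318, -0.756, 1.397], [0.0, 0.0, 0.0, 1.0]]
top [[439.5, 0.0, 313.7], [0.0, 439.5, 239.0], [0.0, 0.0, 1.0]] [[-0.012, -1.0, 0.01, -0.035], [-0.996, 0.011, -0.09, 0.537], [0.09, -0.011, -0.996, 1.031], [0.0, 0.0, 0.0, 1.0]]
{'mtx': array([[348.13031116,   0.        , 318.06275705],
       [  0.        , 348.13031116, 237.24287614],
       [  0.        ,   0.        ,   1.        ]]), 'mount': array([[ 4.97179858e-04, -9.57124636e-01, -2.89675998e-01,
         7.91672748e-02],
       [ 9.99999600e-01,  2.60311516e-04,  8.56229358e-04,
         1.53943180e-03],
       [-7.44112214e-04, -2.89676307e-01,  9.57124382e-01,
        -1.51573967e-01],
       [ 0.00000000e+00,  0.00000000e+00,  0.00000000e+00,
         1.00000000e+00]])}
{'t': 0.1, 'q': array([-8.99864935e-01,  3.59333857e-01,  1.11412093e-02, -3.05914815e-04,
       -1.22412383e+00, -2.88088959e-01]), 'qd': array([ 2.46233317e-04, -1.39532671e-04, -8.29037505e-04,  2.45340037e-03,
       -9.68740359e-05,  7.72640749e-04]), 'joint_efforts': array([-1.37335312e-03, -5.84163773e+01,  2.93752527e+01,  7.01563731e+00,
        1.01643489e-02, -5.65713526e-05]), 'eef_pos': array([ 0.25195227, -0.62574152,  0.23370079]), 'ee_rot': array([ 3.14005344e+00, -1.56203179e-04, -2.75885426e+00]), 'force': array([-0.72730868, -0.09153911,  0.10178976]), 'moment': array([-0.03375524, -0.02710573, -0.00060651]), 'gripper_force': 0.0, 'width': 0.08743453874113068}
```

View pics/scene0.png

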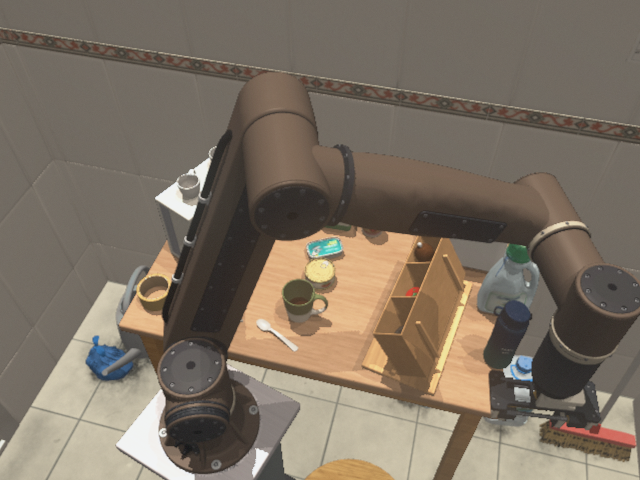

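View pics/top0.png

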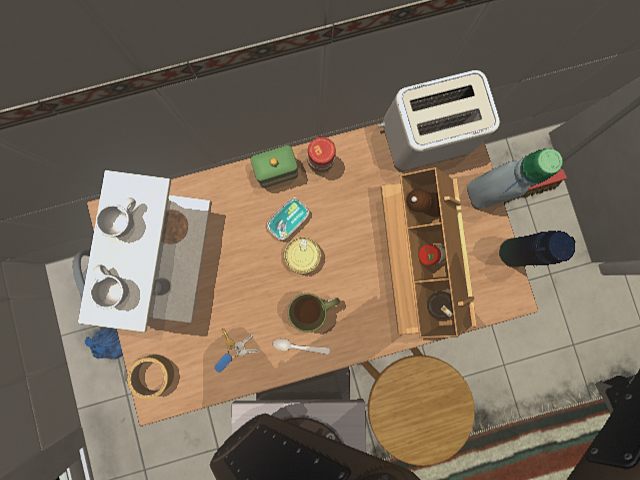

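The top view shows the mill in the carton's far cell (about (421,200)), the spice jar in the middle cell (430,254) and the honey jar in the near cell (440,305). The coaster is at (175,228) under the shelf's far half, the shaker at (160,287). I'll enlarge both regions.

```bash
cat > h.py <<'E'
import numpy as np,cv2
from station import arm
def world(name,u,v,d):
    m=arm.camera_model(name); K=m["mtx"]; T=np.linalg.inv(m["camera_from_world"])
    u,v,d=np.broadcast_arrays(np.asarray(u,float),v,d)
    p=np.stack([(u-K[0,2])/K[0,0]*d,(v-K[1,2])/K[1,1]*d,d,np.ones_like(d)],-1)
    return (p@T.T)[...,:3]
def at_z(name,u,v,z):
    a=world(name,u,v,0.5);b=world(name,u,v,1.0);s=(z-a[...,2:])/(b-a)[...,2:]
    return a+s*(b-a)
def cloud(name,d):
    v,u=np.mgrid[0:480,0:640]; return world(name,u,v,d)
def crop(p,x0,x1,y0,y1,f,fn): cv2.imwrite(fn,cv2.resize(p[y0:y1,x0:x1],None,fx=f,fy=f,interpolation=cv2.INTER_CUBIC))
E
python3 - <<'E'
from h import *
p=np.load("top0c.npy"); a=p[150:350,370:490]; b=p[160:360,70:220]
o=np.hstack([cv2.resize(a,None,fx=3,fy=3,interpolation=2),cv2.resize(b,None,fx=2.9,fy=3,interpolation=2)])
cv2.imwrite("pics/c1.png",o); print(o.shape)
W=cloud("top",np.load("top0.npy"))
for u,v in [(421,200),(418,195),(425,205),(420,188),(429,254),(440,305),(405,180),(418,335),(398,250),(440,180),(470,320),(175,230),(160,287),(130,200),(110,320),(168,180),(145,328),(290,218),(302,256),(307,312),(275,160),(320,150),(195,280)]: print(u,v,np.round(W[v,u],3))
E
```

```text
(600, 795, 3)
421 200 [ 0.602 -0.263  0.178]
418 195 [ 0.614 -0.259  0.172]
425 205 [ 0.593 -0.274  0.168]
420 188 [ 0.63  -0.266  0.163]
429 254 [ 0.492 -0.289  0.13 ]
440 305 [ 0.382 -0.315  0.109]
405 180 [ 0.655 -0.241  0.132]
418 335 [ 0.304 -0.29   0.005]
398 250 [ 0.509 -0.246  0.013]
440 180 [ 0.646 -0.307  0.169]
470 320 [ 0.344 -0.395  0.065]
175 230 [0.563 0.294 0.017]
160 287 [0.428 0.303 0.089]
130 200 [0.591 0.301 0.269]
110 320 [0.368 0.35  0.226]
168 180 [0.637 0.244 0.23 ]
145 328 [0.353 0.283 0.226]
290 218 [0.589 0.015 0.022]
302 256 [ 0.496 -0.013  0.035]
307 312 [ 0.364 -0.023  0.027]
275 160 [0.713 0.046 0.094]
320 150 [ 0.733 -0.057  0.101]
195 280 [0.442 0.245 0.013]
```

View pics/c1.png

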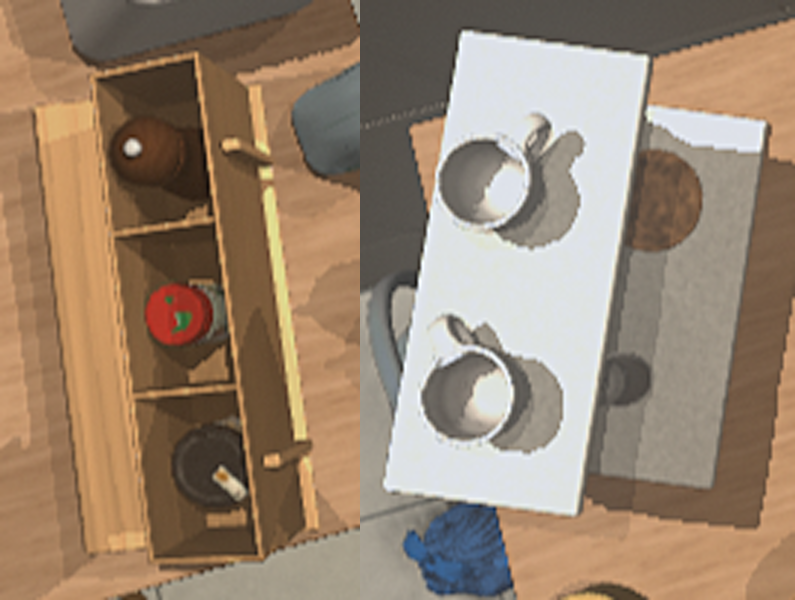

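```bash
python3 - <<'E'
from h import *
print([a for a in dir(arm) if a[0]!='_'])
g=lambda u,v,z: at_z("top",u,v,z)
def A(x,y): return 370+x/3,150+y/3
def B(x,y): return 70+(x-360)/2.9,160+y/3
zf,zr=.1546,.1936
C={n:g(*A(*xy),z) for n,xy,z in [("ff",(92,72),zf),("fn",(150,560),zf),("rf",(195,52),zr),("rn",(262,560),zr)]}
for k,v in C.items(): print(k,np.round(v,3))
Y=C["ff"]-C["fn"]+C["rf"]-C["rn"]; print("lens",np.linalg.norm(C["ff"]-C["fn"]),np.linalg.norm(C["rf"]-C["rn"])); Y[2]=0; Y/=np.linalg.norm(Y)
X=np.array([Y[1],-Y[0],0]); Z=np.array([0,0,1.])
u=-.5*X+.866*Z; n=.866*X+.5*Z
E=((C["ff"]+C["fn"])/2-.16*u+(C["rf"]+C["rn"])/2-.16*u-.078*n)/2
print("edge",E,"Y",Y,"X",X, "angX",np.degrees(np.arctan2(X[1],X[0])))
np.savez("carton.npz",E=E,X=X,Y=Y,u=u,n=n)
W=cloud("top",np.load("top0.npy")).reshape(-1,3); 
L=np.stack([(W-E)@n,(W-E)@Y,(W-E)@u],-1)
m=(L[:,1]>.06)&(L[:,1]<.168)&(L[:,0]>.006)&(L[:,0]<.072)&(L[:,2]>.11)&(L[:,2]<.2)
m2=m&(L[:,0]<.066)&(abs(L[:,1]-.114)<.052)
Q=L[m2]; print(len(Q)); 
for s in [.12,.13,.14,.15,.155,.16,.165,.17]:
    q=Q[(Q[:,2]>s)&(Q[:,2]<=s+.01)]; 
    if len(q): print(s,len(q),np.round(q.min(0),3),np.round(q.max(0),3),np.round(q.mean(0),3))
t=A(132,147); print("knob top",[(z,np.round([(g(*t,z)-E)@n,(g(*t,z)-E)@Y,(g(*t,z)-E)@u],3)) for z in (.16,.17,.18)])
# rack
R=[g(*B(*xy),.228) for xy in [(460,30),(650,57),(580,515),(385,487)]]
for r in R: print("roof",np.round(r,3))
ry=(R[0]-R[3]+R[1]-R[2]);ry/=np.linalg.norm(ry);  # along far
print("lens",np.linalg.norm(R[0]-R[3]),np.linalg.norm(R[1]-R[2]),np.linalg.norm(R[0]-R[1]))
print("front mid",(R[1]+R[2])/2,"along",ry,"perp back",[-ry[1],ry[0]])
for xy in [(703,200),(668,150),(655,252)]: print("coast",np.round(g(*B(*xy),.016),4))
# floor board corners
for xy in [(768,120),(713,488)]: print("floorfront",np.round(g(*B(*xy),.012),4))
P=W[(W[:,0]>.55)&(W[:,0]<1)&(W[:,1]<-.15)&(W[:,2]>.03)&(W[:,0]>C["rf"][0]+.01)]
print("toaster etc",P.min(0),P.max(0)); q=P[P[:,1]>-.40]; print(q.min(0),np.percentile(q[:,2],98))
E
```

```text
['Unreachable', 'camera_model', 'finger_overhang', 'get_state', 'grab_frame', 'job_done']
ff [ 0.663 -0.227  0.155]
fn [ 0.32  -0.257  0.155]
rf [ 0.667 -0.29   0.194]
rn [ 0.324 -0.322  0.194]
lens 0.3441467421562868 0.3440520231216743
edge [ 0.49759706 -0.32021962  0.01604   ] Y [0.99596553 0.08973664 0.        ] X [ 0.08973664 -0.99596553  0.        ] angX -84.85154341134512
487
0.12 47 [0.025 0.091 0.12 ] [0.052 0.132 0.13 ] [0.044 0.106 0.125]
0.13 5 [0.026 0.09  0.137] [0.052 0.125 0.14 ] [0.045 0.108 0.139]
0.14 79 [0.008 0.09  0.14 ] [0.052 0.139 0.15 ] [0.039 0.11  0.146]
0.15 181 [0.007 0.092 0.15 ] [0.05  0.136 0.16 ] [0.031 0.112 0.156]
0.155 245 [0.008 0.093 0.155] [0.049 0.134 0.165] [0.03  0.114 0.16 ]
0.16 145 [0.012 0.099 0.16 ] [0.044 0.131 0.169] [0.029 0.114 0.162]
0.165 25 [0.021 0.108 0.165] [0.036 0.119 0.175] [0.027 0.114 0.172]
0.17 26 [0.021 0.109 0.171] [0.032 0.119 0.177] [0.027 0.114 0.174]
knob top [(0.16, array([0.022, 0.115, 0.153])), (0.17, array([0.025, 0.114, 0.163])), (0.18, array([0.028, 0.112, 0.173]))]
roof [0.659 0.369 0.228]
roof [0.639 0.241 0.228]
roof [0.346 0.281 0.228]
roof [0.365 0.408 0.228]
lens 0.2963265913525889 0.2964028543628856 0.1294535187717275
front mid [0.49267482 0.26087111 0.228     ] along [ 0.99083987 -0.13504204  0.        ] perp back [np.float64(0.13504203940959897), np.float64(0.9908398698034392)]
coast [0.5711 0.262  0.016 ]
coast [0.6122 0.2918 0.016 ]
coast [0.5294 0.3012 0.016 ]
floorfront [0.6367 0.2093 0.012 ]
floorfront [0.3411 0.2517 0.012 ]
toaster etc [ 0.67687422 -0.75269189  0.03010517] [ 0.99996842 -0.15000583  0.47841264]
[ 0.70664676 -0.39999859  0.03016862] 0.44736835159028093
```

```bash
cat >> h.py <<'E'
from scipy.spatial.transform import Rotation as Ro
c=np.load("carton.npz"); E,X,Y,u,n=[c[k] for k in ("E","X","Y","u","n")]; Z=np.array([0,0,1.])
RC=Ro.from_matrix(np.stack([n,-Y,-u],1))   # tool at carton
def cp(a,b,w): return E+a*n+b*Y+w*u
def down(xaz): # tool down, tool x at azimuth
    x=np.array([np.cos(xaz),np.sin(xaz),0]); return Ro.from_matrix(np.stack([x,np.cross(-Z,x),-Z],1))
def side(az,tilt): # tool z toward azimuth, tilted down, camera below
    z=np.array([np.cos(az)*np.cos(tilt),np.sin(az)*np.cos(tilt),-np.sin(tilt)]); h=np.array([np.sin(az),-np.cos(az),0])
    y=h*1.0; x=np.cross(y,z)
    if x[2]>0: y=-y; x=-x
    return Ro.from_matrix(np.stack([x,y,z],1))
def rpy(e): return Ro.from_euler("xyz",e)
def plan(p0,R0,p1,R1,k):
    rv=(R0.inv()*R1).as_rotvec(); P=p0; R=R0; s=(p1-p0)/k; st=Ro.from_rotvec(rv/k)
    for i in range(k):
        print(np.round(np.degrees(rv/k),2),np.round(R.inv().apply(s),4)); R=R*st
def cur():
    s=arm.get_state(); return s["eef_pos"],rpy(s["ee_rot"]),s
E
python3 - <<'E'
from h import *
W=cloud("top",np.load("top0.npy")).reshape(-1,3); W=W[(W[:,2]<.6)]
L=np.stack([(W-E)@n,(W-E)@Y,(W-E)@u],-1)
m=(abs(L[:,1]-.114)<.125)&(L[:,0]>-.05)&(L[:,0]<.15)&(L[:,2]>.185)
print("envelope",m.sum(),np.round(W[m].min(0),3) if m.any() else "")
def box(x0,x1,y0,y1): 
    q=W[(W[:,0]>x0)&(W[:,0]<x1)&(W[:,1]>y0)&(W[:,1]<y1)&(W[:,2]<.45)]; print((x0,x1,y0,y1),"zmax",q[:,2].max(), q[q[:,2].argmax()])
box(.3,.7,-.75,-.42); box(.3,.58,-.75,-.42);box(.66,.9,-.5,-.15)
tin=[("tuna",.496,-.013),("fish",.589,.015)]
p,R,s=cur(); g=cp(.03,.114,.134); pre=cp(.03,.114,.26); print("grasp TCP",g,"pre",pre)
w1=np.array([.40,-.30,.40])
Rm=down(-2.2)
print("A");plan(p,R,np.array([.27,-.50,.42]),R,4)
print("B");plan(np.array([.27,-.50,.42]),R,np.array([.48,-.24,.40]),RC,8)
print("C");plan(np.array([.48,-.24,.40]),RC,pre,RC,4)
E
```

```text
envelope 0 
(0.3, 0.7, -0.75, -0.42) zmax 0.28356752537920804 [ 0.66310491 -0.4984801   0.28356753]
(0.3, 0.58, -0.75, -0.42) zmax 0.22118797672994384 [ 0.48074506 -0.50905583  0.22118798]
(0.66, 0.9, -0.5, -0.15) zmax 0.4499830625544893 [ 0.84472432 -0.17037363  0.44998306]
grasp TCP [ 0.60745614 -0.26913513  0.147084  ] pre [ 0.60180273 -0.2063893   0.2562    ]
A
[0. 0. 0.] [-0.0159  0.0275 -0.0465]
[0. 0. 0.] [-0.0159  0.0275 -0.0465]
[0. 0. 0.] [-0.0159  0.0275 -0.0465]
[0. 0. 0.] [-0.0159  0.0275 -0.0465]
B
[ 2.4   3.23 -8.93] [-0.0365  0.0203  0.0025]
[ 2.4   3.23 -8.93] [-0.0393  0.0145 -0.0003]
[ 2.4   3.23 -8.93] [-0.0409  0.0081 -0.0031]
[ 2.4   3.23 -8.93] [-0.0414  0.0015 -0.0056]
[ 2.4   3.23 -8.93] [-0.0408 -0.0052 -0.0079]
[ 2.4   3.23 -8.93] [-0.039  -0.0118 -0.0098]
[ 2.4   3.23 -8.93] [-0.036  -0.0181 -0.0112]
[ 2.4   3.23 -8.93] [-0.0321 -0.0239 -0.0123]
C
[0. 0. 0.] [-0.0229 -0.0311  0.0283]
[0. 0. 0.] [-0.0229 -0.0311  0.0283]
[0. 0. 0.] [-0.0229 -0.0311  0.0283]
[0. 0. 0.] [-0.0229 -0.0311  0.0283]
```

>>> move_arm(
  rows="0 0 0 -0.016 0.0275 -0.0465 0.06; 0 0 0 -0.016 0.0275 -0.0465 0.06; 0 0 0 -0.016 0.0275 -0.0465 0.06; 0 0 0 -0.016 0.0275 -0.0465 0.06",
)

```text
t: 0.6
eef_pos: [0.2702, -0.499, 0.4217]
ee_rot: [3.141, -0.0, -2.759]
force: [1.2, 0.6, -0.4]
width: 0.0609
gripper_force: 0.0
```

>>> move_arm(
  rows="2.4 3.2 -8.9 -0.0365 0.02 0.0025 0.06; 2.4 3.2 -8.9 -0.039 0.0145 0 0.06; 2.4 3.2 -8.9 -0.041 0.008 -0.003 0.06; 2.4 3.2 -8.9 -0.0415 0.0015 -0.0055 0.06; 2.4 3.2 -8.9 -0.041 -0.005 -0.008 0.06; 2.4 3.2 -8.9 -0.039 -0.012 -0.01 0.06; 2.4 3.2 -8.9 -0.036 -0.018 -0.011 0.06; 2.4 3.2 -8.9 -0.032 -0.024 -0.012 0.06",
)

```text
t: 1.6
eef_pos: [0.4817, -0.2396, 0.4001]
ee_rot: [-3.139, -0.524, -1.48]
force: [0.9, -0.4, -0.4]
width: 0.0601
gripper_force: 0.0
```

```bash
python3 - <<'E'
from h import *
p,R,s=cur(); print(p,s["q"],s["t"],s["width"]); plan(p,R,cp(.03,.114,.28),RC,6)
E
```

```text
[ 0.48172828 -0.23956043  0.40008974] [ 0.24194954 -0.0496972  -0.42601632  0.53665058 -1.3178011  -0.32054351] 1.6 0.06010862952231989
[-0.03 -0.    0.01] [-0.0152 -0.0204  0.0156]
[-0.03 -0.    0.01] [-0.0152 -0.0204  0.0156]
[-0.03 -0.    0.01] [-0.0152 -0.0204  0.0156]
[-0.03 -0.    0.01] [-0.0152 -0.0204  0.0156]
[-0.03 -0.    0.01] [-0.0152 -0.0204  0.0156]
[-0.03 -0.    0.01] [-0.0152 -0.0204  0.0156]
```

>>> move_arm(
  rows="0 0 0 -0.015 -0.0205 0.0155 0.06; 0 0 0 -0.015 -0.0205 0.0155 0.06; 0 0 0 -0.015 -0.0205 0.0155 0.06; 0 0 0 -0.015 -0.0205 0.0155 0.06; 0 0 0 -0.015 -0.0205 0.0155 0.06; 0 0 0 -0.015 -0.0205 0.0155 0.06; 0 0 0 0 0 0 0.06",
)

```text
t: 2.48
eef_pos: [0.6013, -0.1986, 0.2727]
ee_rot: [3.141, -0.523, -1.484]
force: [-0.4, -0.8, -1.1]
width: 0.0594
gripper_force: 0.0
```

```bash
python3 - <<'E'
from h import *
p,R,s=cur(); pic,d=arm.grab_frame("wrist"); cv2.imwrite("pics/w1.png",pic)
M=arm.camera_model("wrist"); K=M["mtx"]; T=np.eye(4);T[:3,:3]=R.as_matrix();T[:3,3]=p; T=T@M["mount"]
v,uu=np.mgrid[0:480,0:640]; P=np.stack([(uu-K[0,2])/K[0,0]*d,(v-K[1,2])/K[1,1]*d,d],-1)@T[:3,:3].T+T[:3,3]
np.save("w1P.npy",P); P=P[d>0]
L=np.stack([(P-E)@n,(P-E)@Y,(P-E)@u],-1)
m=(abs(L[:,1]-.114)<.05)&(L[:,0]>.006)&(L[:,0]<.064)
for s0 in [.12,.13,.14,.15,.16,.165,.17]:
    q=L[m&(L[:,2]>s0)&(L[:,2]<=s0+.01)]
    if len(q): print(s0,len(q),np.round(q.min(0),3),np.round(q.max(0),3))
# rim heights of walls
q=L[(abs(L[:,1]-.114)<.09)&(L[:,2]>.156)&(L[:,2]<.166)&((L[:,0]<.008)|(L[:,0]>.07)|(abs(L[:,1]-.114)>.052))]
def rep(name,q): print(name,len(q),np.round(np.percentile(q,[2,50,98],axis=0),3).tolist())
rep("divider",q[(q[:,1]<.08)&(q[:,0]>.01)&(q[:,0]<.068)]); rep("endwall",q[(q[:,1]>.15)&(q[:,0]>.01)&(q[:,0]<.068)]); 
rep("front",q[(q[:,0]<.01)]); rep("rear",q[q[:,0]>.068])
print(p-cp(.03,.114,.28),s["q"])
E
```

```text
0.12 171 [0.033 0.091 0.12 ] [0.051 0.136 0.13 ]
0.13 15 [0.038 0.091 0.13 ] [0.051 0.132 0.14 ]
0.14 259 [0.006 0.088 0.14 ] [0.051 0.137 0.15 ]
0.15 993 [0.006 0.089 0.15 ] [0.05  0.136 0.16 ]
0.16 1172 [0.01  0.095 0.16 ] [0.045 0.13  0.167]
0.165 242 [0.016 0.101 0.165] [0.038 0.125 0.175]
0.17 186 [0.02  0.107 0.17 ] [0.031 0.118 0.178]
divider 443 [[0.011, 0.054, 0.156], [0.04, 0.057, 0.162], [0.067, 0.058, 0.163]]
endwall 438 [[0.011, 0.168, 0.156], [0.04, 0.169, 0.162], [0.067, 0.171, 0.164]]
front 1280 [[-0.001, 0.028, 0.156], [0.002, 0.1, 0.162], [0.008, 0.169, 0.164]]
rear 1223 [[0.069, 0.027, 0.157], [0.075, 0.099, 0.162], [0.076, 0.17, 0.164]]
[ 0.00037633 -0.00220707 -0.00077035] [ 0.25155931  0.21599082 -0.42651282  0.58485731 -1.10069636 -0.48130377]
```

View pics/w1.png

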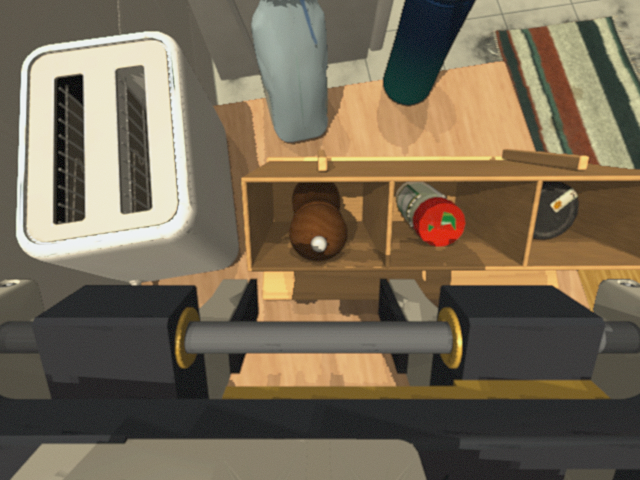

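The wrist view shows the mill centred in its cell (knob at (319,243), dividers at 250 and 390), so there is room for both fingers. I'll align, then go in.

>>> move_arm(
  rows="0 0 0 -0.0035 0.001 0.03 0.058; 0 0 0 0 0 0.03 0.058; 0 0 0 0 0 0.03 0.058; 0 0 0 0 0 0.01 0.058; 0 0 0 0 0 0.01 0.058; 0 0 0 0 0 0.01 0.058; 0 0 0 0 0 0.01 0.058; 0 0 0 0 0 0 0.058",
)

```text
t: 3.52
eef_pos: [0.6056, -0.2608, 0.1602]
ee_rot: [-3.139, -0.522, -1.486]
force: [-0.1, 0.4, 0.6]
width: 0.0583
gripper_force: 0.0
```

```bash
python3 - <<'E'
from h import *
p,R,s=cur(); print((p-E)@n,(p-E)@Y,(p-E)@u,s["force"],s["width"],np.degrees((RC.inv()*R).as_rotvec()))
E
```

```text
0.02925568774190511 0.11290193185946355 0.14956132362642016 [-0.13973589  0.41241631  0.64055233] 0.05834495280546986 [ 0.00246999 -0.07835577  0.26386408]
```

>>> move_arm(
  rows="0 0 0 0 0 0.008 0.058; 0 0 0 -0.001 0 0.0075 0.058; 0 0 0 0 0 0 0.03; 0 0 0 0 0 0 0.03; 0 0 0 0 0 0 0.03; 0 0 0 0 0 0 0.03",
  squeeze=40,
)

```text
t: 4.28
eef_pos: [0.6066, -0.2673, 0.1469]
ee_rot: [-3.138, -0.522, -1.487]
force: [0.4, -0.8, -0.9]
width: 0.0462
gripper_force: 39.8
```

>>> move_arm(
  rows="0 0 0 0 0 -0.01 0.03; 0 0 0 0 0 -0.02 0.03; 0 0 0 0 0 -0.025 0.03; 0 0 0 0 0 -0.025 0.03; 0 0 0 0 0 -0.03 0.03; 0 0 0 0 0 -0.03 0.03; 0 0 0 0 0 -0.03 0.03; 0 0 0 0 0 -0.03 0.03",
)

```text
t: 5.28
eef_pos: [0.5972, -0.1668, 0.3215]
ee_rot: [-3.137, -0.521, -1.486]
force: [0.8, 1.3, -2.1]
width: 0.0465
gripper_force: 40.0
```

```bash
python3 - <<'E'
from h import *
p,R,s=cur(); print(p,s["force"],s["width"],s["q"])
pic,d=arm.grab_frame("scene"); a=pic[130:330,280:520]
pic,d=arm.grab_frame("top"); b=pic[130:350,240:500]
cv2.imwrite("pics/s2.png",np.hstack([cv2.resize(a,(400,400)),cv2.resize(b,(400,400))]))
# down target: stand spot
spot=np.array([.55,-.12,.20]); 
plan(p,R,spot,down(np.radians(-84.85)),6)
E
```

```text
[ 0.5971908  -0.1667903   0.32154567] [ 0.84486018  1.27916482 -2.10126791] 0.046494832259498665 [ 0.31550819  0.17751104 -0.35173909  0.54338581 -1.22028287 -0.46670813]
[-0.03 -4.98 -0.04] [-0.0174  0.0072  0.0133]
[-0.03 -4.98 -0.04] [-0.0162  0.0072  0.0148]
[-0.03 -4.98 -0.04] [-0.0148  0.0072  0.0162]
[-0.03 -4.98 -0.04] [-0.0134  0.0072  0.0174]
[-0.03 -4.98 -0.04] [-0.0118  0.0072  0.0185]
[-0.03 -4.98 -0.04] [-0.0102  0.0071  0.0194]
```

View pics/s2.png

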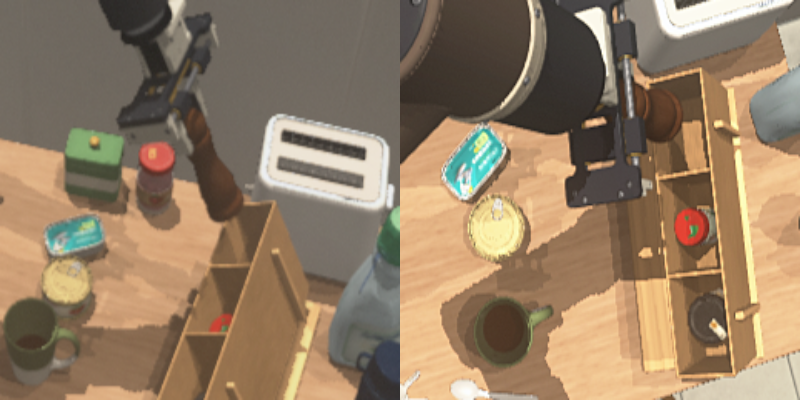

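The mill is out of the carton and held, its bottom clear of the rim (left half, bottom at (225,215)). Both jars are still in their cells. I'll carry it upright to the free spot in front of the shelf.

```bash
python3 - <<'E'
from h import *
p,R,s=cur(); plan(p,R,np.array([.50,.14,.22]),down(np.radians(-84.85)),12)
E
```

```text
[-0.04 -2.49 -0.02] [-0.0269  0.006  -0.0055]
[-0.04 -2.49 -0.02] [-0.0272  0.006  -0.0044]
[-0.04 -2.49 -0.02] [-0.0273  0.006  -0.0032]
[-0.04 -2.49 -0.02] [-0.0274  0.006  -0.002 ]
[-0.04 -2.49 -0.02] [-0.0275  0.006  -0.0008]
[-0.04 -2.49 -0.02] [-0.0275  0.006   0.0004]
[-0.04 -2.49 -0.02] [-0.0275  0.006   0.0016]
[-0.04 -2.49 -0.02] [-0.0274  0.006   0.0028]
[-0.04 -2.49 -0.02] [-0.0272  0.006   0.004 ]
[-0.04 -2.49 -0.02] [-0.027   0.006   0.0052]
[-0.04 -2.49 -0.02] [-0.0268  0.0059  0.0064]
[-0.04 -2.49 -0.02] [-0.0265  0.0059  0.0075]
```

>>> move_arm(
  rows="0 -2.5 0 -0.027 0.006 -0.0055 0.03; 0 -2.5 0 -0.027 0.006 -0.0045 0.03; 0 -2.5 0 -0.0275 0.006 -0.003 0.03; 0 -2.5 0 -0.0275 0.006 -0.002 0.03; 0 -2.5 0 -0.0275 0.006 -0.001 0.03; 0 -2.5 0 -0.0275 0.006 0 0.03",
)

```text
t: 6.12
eef_pos: [0.5474, -0.0137, 0.268]
ee_rot: [-3.139, -0.258, -1.485]
force: [0.3, 0.5, -1.3]
width: 0.0466
gripper_force: 40.1
```

>>> move_arm(
  rows="0 -2.5 0 -0.0275 0.006 0.0015 0.03; 0 -2.5 0 -0.0275 0.006 0.003 0.03; 0 -2.5 0 -0.027 0.006 0.004 0.03; 0 -2.5 0 -0.027 0.006 0.005 0.03; 0 -2.5 0 -0.027 0.006 0.0065 0.03; 0 -2.5 0 -0.0265 0.006 0.0075 0.03; 0 0 0 0 0 0 0.03; 0 0 0 0 0 0 0.03",
)

```text
t: 7.12
eef_pos: [0.499, 0.1382, 0.2169]
ee_rot: [-3.138, 0.001, -1.484]
force: [-0.4, 0.8, -1.9]
width: 0.0461
gripper_force: 40.3
```

```bash
python3 - <<'E'
from h import *
p,R,s=cur(); print(p,s["force"],s["width"],s["q"],R.as_matrix()[:,2])
a,da=arm.grab_frame("scene"); b,d=arm.grab_frame("top")
cv2.imwrite("pics/s3.png",np.hstack([cv2.resize(a[150:350,200:400],(400,400)),cv2.resize(b[130:330,140:340],(400,400))]))
W=cloud("scene",da).reshape(-1,3); m=(abs(W[:,0]-p[0])<.06)&(abs(W[:,1]-p[1])<.06)&(W[:,2]<p[2]-.025)&(W[:,2]>.03)
q=W[m]
for z in np.arange(.06,.22,.01):
    t=q[abs(q[:,2]-z)<.005]
    if len(t)>3: print(round(z,3),len(t),np.round(t.min(0)[:2],3),np.round(t.max(0)[:2],3))
E
```

```text
[0.49900555 0.13823262 0.21688327] [-0.44299463  0.79814824 -1.86283453] 0.04612608344408941 [ 0.6506511   0.11035336 -0.35988618  0.00139629 -1.09751523 -0.56459002] [ 3.17321671e-03  8.53631148e-04 -9.99994601e-01]
0.09 28 [0.473 0.108] [0.509 0.163]
0.1 59 [0.469 0.106] [0.52  0.157]
0.11 53 [0.473 0.108] [0.519 0.147]
0.12 36 [0.471 0.109] [0.514 0.157]
0.13 60 [0.472 0.108] [0.518 0.157]
0.14 66 [0.473 0.109] [0.518 0.158]
0.15 57 [0.473 0.112] [0.511 0.152]
0.16 47 [0.473 0.116] [0.509 0.155]
0.17 39 [0.478 0.117] [0.509 0.152]
0.18 25 [0.478 0.118] [0.501 0.15 ]
0.19 15 [0.477 0.118] [0.5   0.141]
```

View pics/s3.png

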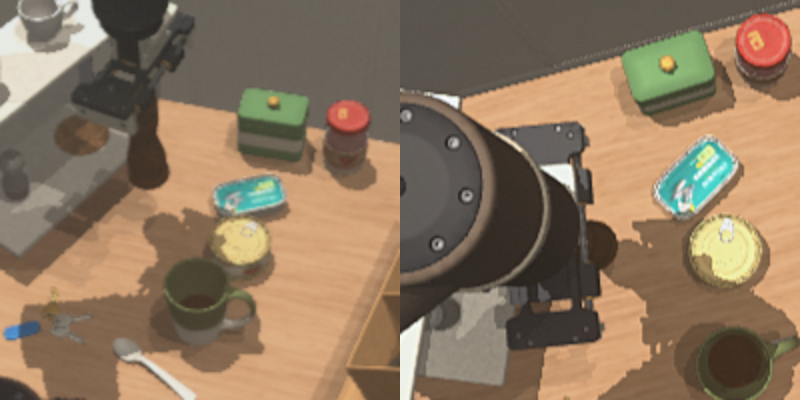

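>>> move_arm(
  rows="0 0 0 0 0 0.025 0.03; 0 0 0 0 0 0.025 0.03; 0 0 0 0 0 0.015 0.03; 0 0 0 0 0 0.01 0.03; 0 0 0 0 0 0.003 0.03; 0 0 0 0 0 0 0.03; 0 0 0 0 0 0 0.03",
)

```text
t: 8.1
eef_pos: [0.4997, 0.139, 0.1395]
ee_rot: [-3.137, 0.002, -1.484]
force: [-0.2, -0.5, -1.2]
width: 0.0463
gripper_force: 40.3
```

>>> move_arm(
  rows="0 0 0 0 0 0.002 0.03; 0 0 0 0 0 0.002 0.03; 0 0 0 0 0 0 0.03",
)

```text
t: 8.48
eef_pos: [0.4992, 0.1387, 0.1347]
ee_rot: [-3.138, 0.001, -1.485]
force: [0.2, -0.1, -2.4]
width: 0.0464
gripper_force: 40.3
```

>>> move_arm(
  rows="0 0 0 0 0 0.0015 0.03; 0 0 0 0 0 0.0015 0.03; 0 0 0 0 0 0 0.03",
)

```text
t: 8.85
eef_pos: [0.4992, 0.1387, 0.1317]
ee_rot: [-3.139, 0.001, -1.484]
force: [0.0, 0.3, -1.6]
width: 0.0464
gripper_force: 40.3
```

```bash
python3 - <<'E'
from h import *
p,R,s=cur(); print(p,s["force"],s["moment"])
E
```

```text
[0.4991977  0.1386944  0.13167684] [ 0.02453755  0.30661184 -1.56724317] [-0.03249472  0.13397209 -0.04483605]
```

>>> move_arm(
  rows="0 0 0 0 0 0.001 0.03; 0 0 0 0 0 0.001 0.03; 0 0 0 0 0 0 0.03",
)

```text
t: 9.22
eef_pos: [0.4994, 0.1388, 0.1299]
ee_rot: [-3.138, 0.001, -1.485]
force: [-0.3, -0.2, -0.8]
width: 0.0463
gripper_force: 40.3
```

>>> move_arm(
  rows="0 0 0 0 0 0.001 0.03; 0 0 0 0 0 0 0.03",
)

```text
t: 9.48
eef_pos: [0.4998, 0.1388, 0.1297]
ee_rot: [-3.137, 0.001, -1.484]
force: [-1.6, -1.0, 7.2]
width: 0.0464
gripper_force: 40.2
```

>>> move_arm(
  rows="0 0 0 0 0 0 0.05; 0 0 0 0 0 0 0.06; 0 0 0 0 0 0 0.07; 0 0 0 0 0 0 0.075",
)

```text
t: 9.98
eef_pos: [0.4993, 0.1388, 0.1287]
ee_rot: [-3.138, 0.001, -1.485]
force: [-0.4, -0.6, 0.4]
width: 0.0725
gripper_force: 0.0
```

>>> move_arm(
  rows="0 0 0 0 0 -0.01 0.075; 0 0 0 0 0 -0.02 0.075; 0 0 0 0 0 -0.04 0.075; 0 0 0 0 0 -0.05 0.075; 0 0 0 0.03 0 -0.04 0.08; 0 0 0 0.05 0 -0.02 0.085; 0 0 0 0.06 0 0 0.087; 0 0 0 0 0 0 0.087",
)

```text
t: 10.98
eef_pos: [0.5106, -0.0042, 0.3098]
ee_rot: [-3.137, 0.001, -1.489]
force: [-1.2, -0.1, 0.0]
width: 0.087
gripper_force: 0.0
```

```bash
cat >> h.py <<'E'
def wcloud():
    p,R,s=cur(); pic,d=arm.grab_frame("wrist")
    M=arm.camera_model("wrist"); K=M["mtx"]; T=np.eye(4);T[:3,:3]=R.as_matrix();T[:3,3]=p; T=T@M["mount"]
    v,uu=np.mgrid[0:480,0:640]; P=np.stack([(uu-K[0,2])/K[0,0]*d,(v-K[1,2])/K[1,1]*d,d],-1)@T[:3,:3].T+T[:3,3]
    P[d<=0]=np.nan; return pic,P
def slices(W,x,y,r=.045):
    m=(np.hypot(W[:,0]-x,W[:,1]-y)<r)&(W[:,2]>.008)&(W[:,2]<.19); q=W[m]
    for z in np.arange(.01,.19,.01):
        t=q[abs(q[:,2]-z)<.005]
        if len(t)>3: print(round(z,3),len(t),np.round(t.min(0)[:2],3),np.round(t.max(0)[:2],3))
E
python3 - <<'E'
from h import *
pic,P=wcloud(); a,da=arm.grab_frame("scene"); b,db=arm.grab_frame("top")
o=np.hstack([cv2.resize(a[150:350,200:400],(360,360)),cv2.resize(pic,(440,330))[:330].copy() if 0 else cv2.copyMakeBorder(cv2.resize(pic,(440,330)),0,30,0,0,0)])
cv2.imwrite("pics/s4.png",o)
p,R,s=cur(); print(p)
print("scene");slices(cloud("scene",da).reshape(-1,3),.5,.139)
print("wrist");slices(P.reshape(-1,3),.5,.139)
print("top");slices(cloud("top",db).reshape(-1,3),.5,.139)
E
```

```text
[ 0.51075954 -0.0009405   0.30902861]
scene
0.01 47 [0.472 0.095] [0.525 0.164]
0.02 47 [0.47  0.107] [0.517 0.154]
0.03 41 [0.473 0.11 ] [0.506 0.15 ]
0.04 43 [0.473 0.108] [0.508 0.16 ]
0.05 57 [0.473 0.11 ] [0.513 0.155]
0.06 49 [0.474 0.112] [0.519 0.156]
0.07 46 [0.477 0.113] [0.517 0.154]
0.08 42 [0.477 0.117] [0.514 0.15 ]
0.09 23 [0.478 0.118] [0.502 0.148]
0.1 16 [0.477 0.115] [0.503 0.143]
0.11 29 [0.475 0.113] [0.5   0.146]
0.12 48 [0.474 0.112] [0.515 0.155]
0.13 25 [0.474 0.112] [0.509 0.147]
0.14 65 [0.472 0.109] [0.516 0.156]
0.15 93 [0.474 0.109] [0.52  0.158]
0.16 71 [0.479 0.114] [0.514 0.152]
0.17 14 [0.489 0.13 ] [0.501 0.142]
wrist
0.01 118 [0.472 0.108] [0.529 0.144]
0.02 192 [0.474 0.108] [0.529 0.141]
0.03 75 [0.475 0.11 ] [0.526 0.129]
0.04 156 [0.473 0.11 ] [0.527 0.141]
0.05 221 [0.475 0.111] [0.526 0.145]
0.06 219 [0.476 0.114] [0.524 0.144]
0.07 203 [0.478 0.115] [0.521 0.145]
0.08 150 [0.482 0.118] [0.519 0.138]
0.09 86 [0.483 0.118] [0.517 0.131]
0.1 69 [0.483 0.116] [0.517 0.128]
0.11 77 [0.483 0.114] [0.519 0.128]
0.12 141 [0.484 0.113] [0.518 0.123]
0.15 83 [0.476 0.135] [0.521 0.155]
0.16 317 [0.482 0.132] [0.517 0.154]
0.17 121 [0.493 0.132] [0.504 0.143]
top
```

View pics/s4.png

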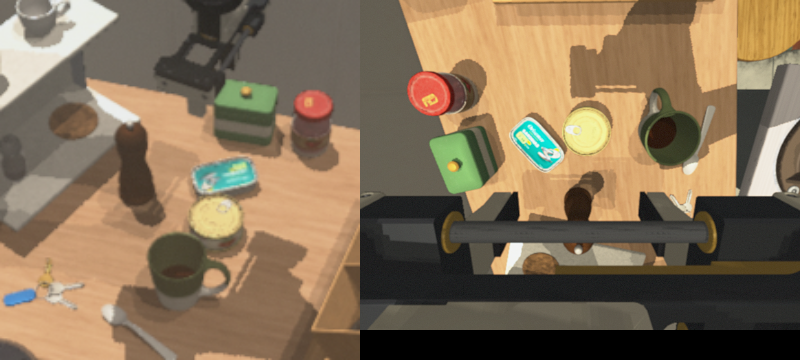

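The mill stands upright on the table on its own, at about (0.500, 0.137) with its waist at z≈0.09. Nothing else has moved. Next is the regrip round the body, with the tool tilted 25° below horizontal and facing the shelf.

```bash
python3 - <<'E'
from h import *
p,R,s=cur(); RS=side(np.radians(82.2),np.radians(25)); zt=RS.as_matrix()[:,2]; print(RS.as_matrix())
A=np.array([.5,.137,.085]); pre=A-.125*zt; hi=A-.2*zt+np.array([0,0,.06]); print(pre,hi)
print("to hi");plan(p,R,hi,RS,7); print("to pre");plan(hi,RS,pre,RS,4)
E
```

```text
[[-5.73558793e-02 -9.90747840e-01  1.23000080e-01]
 [-4.18708130e-01  1.35715572e-01  8.97922483e-01]
 [-9.06307787e-01  5.55111512e-17 -4.22618262e-01]]
[0.48462499 0.02475969 0.13782728] [ 0.47539998 -0.0425845   0.22952365]
to hi
[ 1.   -9.23  1.63] [0.0055 0.0056 0.0113]
[ 1.   -9.23  1.63] [0.0074 0.0056 0.0102]
[ 1.   -9.23  1.63] [0.0091 0.0055 0.0088]
[ 1.   -9.23  1.63] [0.0105 0.0054 0.0071]
[ 1.   -9.23  1.63] [0.0117 0.0052 0.0052]
[ 1.   -9.23  1.63] [0.0125 0.0049 0.0032]
[ 1.   -9.23  1.63] [0.013  0.0046 0.001 ]
to pre
[0. 0. 0.] [ 0.0136 -0.      0.0251]
[0. 0. 0.] [ 0.0136 -0.      0.0251]
[0. 0. 0.] [ 0.0136 -0.      0.0251]
[0. 0. 0.] [ 0.0136 -0.      0.0251]
```

>>> move_arm(
  rows="1 -9.2 1.6 0.0055 0.0055 0.0115 0.087; 1 -9.2 1.6 0.0075 0.0055 0.01 0.087; 1 -9.2 1.6 0.009 0.0055 0.009 0.087; 1 -9.2 1.6 0.0105 0.0055 0.007 0.087; 1 -9.2 1.6 0.0115 0.005 0.005 0.087; 1 -9.2 1.6 0.0125 0.005 0.003 0.087; 1 -9.2 1.6 0.013 0.0045 0.001 0.087; 0 0 0 0 0 0 0.087",
)

```text
t: 12.12
eef_pos: [0.4748, -0.0435, 0.2254]
ee_rot: [3.121, 1.136, -1.724]
force: [0.7, -0.7, 0.4]
width: 0.087
gripper_force: 0.0
```

```bash
python3 - <<'E'
from h import *
p,R,s=cur(); print(p,s["q"]); RS=side(np.radians(82.2),np.radians(25)); zt=RS.as_matrix()[:,2]
A=np.array([.5,.137,.085]); pre=A-.125*zt
plan(p,R,pre,RS,4)
pic,P=wcloud(); cv2.imwrite("pics/w5.png",pic); np.save("w5P.npy",P)
slices(P.reshape(-1,3),.5,.139)
E
```

```text
[ 0.47483376 -0.04346886  0.22540766] [-0.53366476  0.4093349  -0.10883767 -0.99428691 -1.67116986  0.62887935]
[ 0.07  0.02 -0.1 ] [ 0.0126 -0.0003  0.0249]
[ 0.07  0.02 -0.1 ] [ 0.0126 -0.0003  0.0249]
[ 0.07  0.02 -0.1 ] [ 0.0126 -0.0002  0.0249]
[ 0.07  0.02 -0.1 ] [ 0.0126 -0.0002  0.0249]
0.01 383 [0.472 0.107] [0.529 0.145]
0.02 547 [0.473 0.107] [0.528 0.144]
0.03 405 [0.474 0.109] [0.526 0.136]
0.04 499 [0.474 0.109] [0.527 0.14 ]
0.05 516 [0.475 0.11 ] [0.526 0.141]
0.06 479 [0.477 0.112] [0.524 0.139]
0.07 412 [0.479 0.114] [0.521 0.139]
0.08 364 [0.481 0.116] [0.518 0.141]
0.09 314 [0.481 0.117] [0.518 0.136]
0.1 336 [0.478 0.115] [0.52  0.137]
0.11 374 [0.476 0.113] [0.522 0.136]
0.12 497 [0.475 0.112] [0.522 0.14 ]
0.13 393 [0.475 0.113] [0.522 0.136]
0.14 491 [0.474 0.111] [0.522 0.14 ]
0.15 492 [0.476 0.113] [0.521 0.141]
0.16 277 [0.482 0.118] [0.515 0.144]
0.17 73 [0.493 0.13 ] [0.503 0.138]
```

View pics/w5.png

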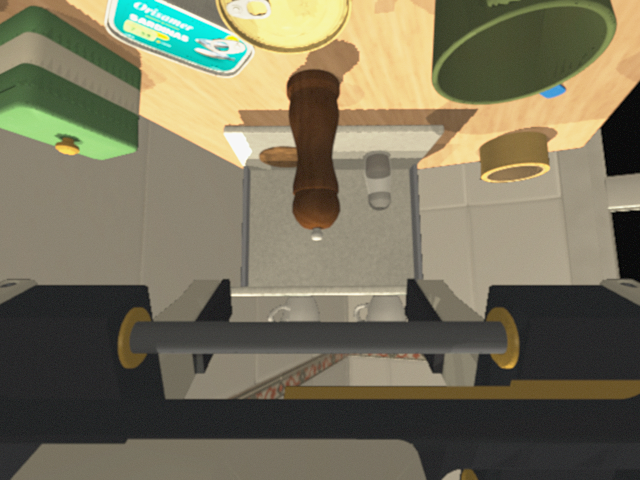

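The wrist view (upside down, camera below the tool) shows the mill upright at (315,150) between the fingers, and the coaster on the shelf behind it at (278,156). The way in is clear.

>>> move_arm(
  rows="0 0 -0.1 0.0125 0 0.025 0.087; 0 0 -0.1 0.0125 0 0.025 0.087; 0 0 -0.1 0.0125 0 0.025 0.087; 0 0 -0.1 0.0125 0 0.025 0.087; 0 0 0 0 0 0 0.087",
)

```text
t: 12.8
eef_pos: [0.4851, 0.0279, 0.1423]
ee_rot: [-3.12, 1.128, -1.675]
force: [-0.1, -0.7, 0.3]
width: 0.0868
gripper_force: 0.0
```

```bash
python3 - <<'E'
from h import *
from scipy.optimize import least_squares
RS=side(np.radians(82.2),np.radians(25)); zt=RS.as_matrix()[:,2]
p,R,s=cur(); A=np.array([.4995,.1355,.087]); print(p); plan(p,R,A+.005*zt,RS,6)
def cork(pic,P):
    h=cv2.cvtColor(pic,cv2.COLOR_BGR2HSV); m=(h[...,1]>80)&(np.nan_to_num(P[...,2],nan=9)<.024)&(P[...,2]>.006)
    m&=(np.hypot(P[...,0]-.573,P[...,1]-.301)<.05); return m
Pw=np.load("w5P.npy"); w=cv2.imread("pics/w5.png"); m=cork(w,Pw)
q=Pw[m]; print("wrist",len(q),q.min(0),q.max(0),np.median(q[:,2]))
Pt=cloud("top",np.load("top0.npy")); mt=cork(np.load("top0c.npy"),Pt); r=Pt[mt]; print("top",len(r),r.min(0),r.max(0))
rx=np.array([.1357,.9907]); ry=np.array([.9907,-.1357])
for nm,Q in (("wrist",q),("top",r)):
    X2=Q[:,:2]@np.stack([rx,ry],1); print(nm,"rack-x min",np.percentile(X2[:,0],[0,1,3]),"rack-y range",np.percentile(X2[:,1],[0,1,99,100]))
print("centre guess",np.array([.573,.301])@rx,np.array([.573,.301])@ry)
E
```

```text
[0.48514806 0.02794573 0.14226576]
[ 0.07 -0.06  0.13] [ 0.0006 -0.0001  0.0211]
[ 0.07 -0.06  0.13] [ 0.0006 -0.0001  0.0211]
[ 0.07 -0.06  0.13] [ 0.0006 -0.      0.0211]
[ 0.07 -0.06  0.13] [ 0.0006 -0.      0.0211]
[ 0.07 -0.06  0.13] [0.0007 0.     0.0211]
[ 0.07 -0.06  0.13] [0.0007 0.     0.0211]
wrist 670 [0.54713746 0.26514474 0.01373337] [0.61497871 0.34478719 0.01911054] 0.018064572182997646
top 584 [0.53199666 0.26368465 0.01007004] [0.6132807  0.32038089 0.02183567]
wrist rack-x min [0.33911455 0.34002053 0.341055  ] rack-y range [0.5045616  0.50533122 0.56332013 0.56634334]
top rack-x min [0.33943836 0.34068947 0.34349708] rack-y range [0.48587504 0.48729946 0.56449545 0.56569095]
centre guess 0.3759568 0.5268254
```

>>> move_arm(
  rows="0 0 0.2 0.0005 0 0.025 0.087; 0 0 0.2 0.0005 0 0.025 0.087; 0 0 0.2 0.0005 0 0.025 0.087; 0 0 0.2 0.0005 0 0.02 0.087; 0 0 0 0.001 0 0.015 0.087; 0 0 0 0.001 0 0.012 0.087; 0 0 0 0 0 0.004 0.087; 0 0 0 0 0 0 0.087",
)

```text
t: 13.8
eef_pos: [0.5001, 0.1368, 0.0842]
ee_rot: [3.131, 1.131, -1.716]
force: [0.1, -0.4, 1.1]
width: 0.0868
gripper_force: 0.0
```

```bash
python3 - <<'E'
from h import *
RS=side(np.radians(82.2),np.radians(25)); zt=RS.as_matrix()[:,2]
p,R,s=cur(); A=np.array([.4995,.1355,.087]); print(p,s["force"],s["q"]); plan(p,R,A+.005*zt,RS,1)
print("axis in tool frame",R.inv().apply(A-p))
b,db=arm.grab_frame("scene"); slices(cloud("scene",db).reshape(-1,3),.5,.139)
E
```

```text
[0.50006329 0.13675207 0.08419424] [ 0.10385436 -0.3816037   1.08291162] [-0.25814538  0.56090522 -0.29363559 -1.18454025 -1.32096035  0.82837521]
[ 0.17 -0.22 -0.21] [-0.002   0.0004  0.0026]
axis in tool frame [-0.00197553  0.00040251 -0.00238591]
0.01 6 [0.469 0.108] [0.515 0.158]
0.02 6 [0.504 0.111] [0.52  0.118]
0.04 4 [0.5   0.109] [0.505 0.111]
0.06 8 [0.485 0.114] [0.509 0.157]
0.07 14 [0.482 0.112] [0.513 0.149]
0.08 10 [0.48 0.12] [0.543 0.149]
0.09 22 [0.456 0.117] [0.544 0.148]
0.1 26 [0.478 0.113] [0.542 0.146]
0.11 27 [0.476 0.115] [0.503 0.149]
0.12 54 [0.473 0.111] [0.516 0.155]
0.13 22 [0.473 0.114] [0.51  0.139]
0.14 52 [0.472 0.11 ] [0.513 0.155]
0.15 97 [0.472 0.111] [0.518 0.158]
0.16 75 [0.48  0.116] [0.514 0.153]
0.17 14 [0.486 0.129] [0.503 0.14 ]
```

>>> move_arm(
  rows="0 0 0 -0.002 0 0.0025 0.07; 0 0 0 0 0 0 0.05; 0 0 0 0 0 0 0.03; 0 0 0 0 0 0 0.02; 0 0 0 0 0 0 0.02; 0 0 0 0 0 0 0.02",
  squeeze=15,
)

```text
t: 14.6
eef_pos: [0.5006, 0.1399, 0.0851]
ee_rot: [3.131, 1.131, -1.715]
force: [1.1, 0.0, 1.2]
width: 0.0505
gripper_force: 14.9
```

>>> move_arm(
  rows="0 0 0 0 0 0 0.02; 0 0 0 0 0 0 0.02; 0 0 0 0 0 0 0.02",
  squeeze=40,
)

```text
t: 14.98
eef_pos: [0.5005, 0.14, 0.0851]
ee_rot: [3.131, 1.131, -1.716]
force: [0.8, -0.9, 0.7]
width: 0.0501
gripper_force: 39.7
```

```bash
python3 - <<'E'
from h import *
p,R,s=cur(); print(p,s["force"],s["moment"],s["width"],s["ee_rot"])
b,db=arm.grab_frame("scene"); slices(cloud("scene",db).reshape(-1,3),.5,.139)
print("lift, tool axes for +25mm up",R.inv().apply([0,0,.025]))
# straight: move to x,y then in
rx=np.array([.1357,.9907,0]); d=np.array([.5722,.3052,0])-np.array([.4995,.1355,0]); print("along",d@rx,"lat",d@np.array([.9907,-.1357,0]))
E
```

```text
[0.5004548  0.1399647  0.08506068] [ 0.80531368 -0.91664638  0.65492499] [-2.74107518  0.4571293  -0.1595966 ] 0.05005037793925307 [ 3.13091918  1.13068106 -1.71562071]
0.09 21 [0.457 0.102] [0.541 0.153]
0.1 54 [0.456 0.101] [0.541 0.152]
0.11 37 [0.457 0.099] [0.534 0.147]
0.12 36 [0.469 0.104] [0.528 0.153]
0.13 29 [0.47  0.111] [0.501 0.144]
0.14 53 [0.468 0.111] [0.512 0.157]
0.15 95 [0.47  0.112] [0.518 0.158]
0.16 75 [0.474 0.114] [0.511 0.152]
0.17 15 [0.488 0.131] [0.5   0.142]
lift, tool axes for +25mm up [-0.02261756  0.00011368 -0.01065049]
along 0.17798718000000002 lat 0.04899560000000005
```

>>> move_arm(
  rows="0 0 0 -0.0045 0 -0.002 0.02; 0 0 0 -0.009 0 -0.0045 0.02; 0 0 0 -0.0115 0 -0.0055 0.02; 0 0 0 0 -0.015 0 0.02; 0 0 0 0 -0.018 0 0.02; 0 0 0 0 -0.016 0 0.02; 0 0 0 0 0 0 0.02; 0 0 0 0 0 0 0.02",
)

```text
t: 16.02
eef_pos: [0.5488, 0.1332, 0.112]
ee_rot: [3.128, 1.131, -1.718]
force: [-0.3, 0.4, -0.5]
width: 0.0501
gripper_force: 39.7
```

```bash
python3 - <<'E'
from h import *
p,R,s=cur(); print(p,s["force"],s["moment"],s["width"],s["ee_rot"])
a,da=arm.grab_frame("scene"); pic,P=wcloud()
cv2.imwrite("pics/s6.png",np.hstack([cv2.resize(a[100:300,170:370],(400,400)),cv2.resize(pic[0:300,140:440],(400,400))]))
np.save("w6P.npy",P); np.save("w6c.npy",pic)
x,y=p[0]-.001,p[1]-.0045
print(x,y);slices(P.reshape(-1,3),x,y);print("scene");slices(cloud("scene",da).reshape(-1,3),x,y)
E
```

```text
[0.54876965 0.13324064 0.11203553] [-0.26568881  0.35902175 -0.54167105] [-3.56392798  0.57407322  0.02672513] 0.05013439018429545 [ 3.12796249  1.13083258 -1.71807511]
0.5477696485753119 0.12874064185729575
0.03 1264 [0.52 0.1 ] [0.576 0.13 ]
0.04 3023 [0.52 0.1 ] [0.577 0.134]
0.05 2252 [0.522 0.103] [0.575 0.132]
0.06 2383 [0.521 0.102] [0.574 0.129]
0.07 2676 [0.521 0.102] [0.573 0.13 ]
0.08 2516 [0.522 0.104] [0.572 0.131]
0.09 2274 [0.524 0.106] [0.569 0.131]
0.1 2413 [0.506 0.108] [0.587 0.141]
0.11 4105 [0.504 0.1  ] [0.587 0.146]
0.12 2108 [0.506 0.093] [0.582 0.148]
0.13 1026 [0.513 0.09 ] [0.572 0.126]
0.14 3078 [0.514 0.09 ] [0.572 0.13 ]
0.15 84 [0.522 0.111] [0.567 0.128]
scene
0.11 4 [0.509 0.121] [0.57  0.146]
0.12 28 [0.504 0.095] [0.575 0.149]
0.13 52 [0.504 0.092] [0.587 0.143]
0.14 41 [0.505 0.088] [0.584 0.145]
0.15 41 [0.52  0.104] [0.556 0.147]
0.16 30 [0.521 0.104] [0.551 0.138]
0.17 75 [0.518 0.087] [0.56  0.151]
0.18 90 [0.519 0.105] [0.564 0.152]
```

View pics/s6.png

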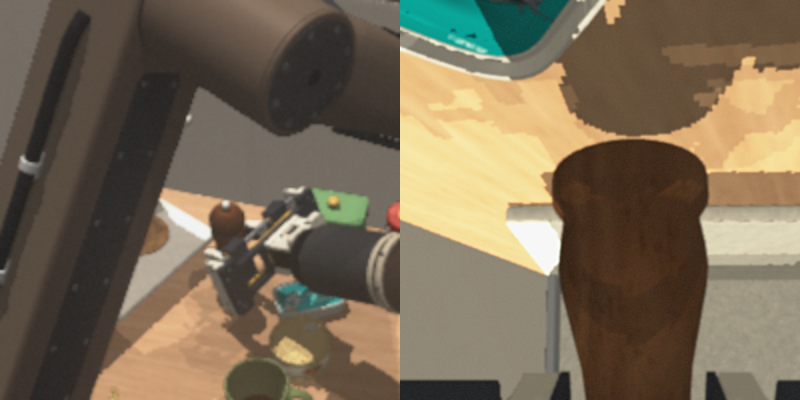

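The mill hangs in the gripper nearly upright, leaning about 1.6° towards -x. Its base is at about (0.549, 0.129). I'll roll the tool to level it, then move in.

>>> move_arm(
  rows="0 0 0.8 -0.0045 0 0.01 0.02; 0 0 0.8 -0.0095 -0.001 0.02 0.02; 0 0 0 -0.0095 0 0.02 0.02; 0 0 0 -0.0095 0 0.02 0.02; 0 0 0 -0.0095 0 0.02 0.02; 0 0 0 0 0 0 0.02; 0 0 0 0 0 0 0.02",
)

```text
t: 17.0
eef_pos: [0.5642, 0.2319, 0.1125]
ee_rot: [3.072, 1.129, -1.78]
force: [-0.5, -1.3, -1.5]
width: 0.05
gripper_force: 39.7
```

```bash
python3 - <<'E'
from h import *
p,R,s=cur(); print(p,s["force"],s["q"],R.as_matrix()[2])
a,da=arm.grab_frame("top"); pic,P=wcloud(); np.save("w7P.npy",P); cv2.imwrite("w7.png",pic)
Q=P.reshape(-1,3); B=p+np.array([-.002,-.0045,0]); sl=[]
for z in np.arange(.03,.096,.01):
    t=Q[(np.hypot(Q[:,0]-B[0],Q[:,1]-B[1])<.04)&(abs(Q[:,2]-z)<.005)]
    print(round(z,3),len(t),"x",np.round(np.percentile(t[:,0],[.5,99.5]),4),np.percentile(t[:,0],[.5,99.5]).mean().round(4),"ymin",np.percentile(t[:,1],1).round(4))
t=Q[(np.hypot(Q[:,0]-B[0],Q[:,1]-B[1])<.04)&(Q[:,2]>.02)]; print("zmin",np.percentile(t[:,2],1))
print("now lat/along target",)
E
```

```text
[0.56418991 0.23188662 0.11250384] [-0.50020539 -1.29436887 -1.53706142] [-0.08068372  0.53273304 -0.20305543 -1.26536911 -1.24436243  0.64062592] [-0.90406185  0.02980239 -0.42636134]
0.03 1169 x [0.5344 0.5884] 0.5614 ymin 0.1993
0.04 2991 x [0.5343 0.5898] 0.5621 ymin 0.1995
0.05 2308 x [0.5373 0.5867] 0.562 ymin 0.2023
0.06 2374 x [0.5362 0.5863] 0.5613 ymin 0.2011
0.07 2670 x [0.5361 0.5869] 0.5615 ymin 0.2013
0.08 2549 x [0.5379 0.5852] 0.5615 ymin 0.2028
0.09 2285 x [0.5399 0.583 ] 0.5615 ymin 0.2052
zmin 0.031346006377680494
now lat/along target
```

```bash
python3 - <<'E'
from h import *
from scipy.optimize import least_squares
rx=np.array([.1357,.9907]); ry=np.array([.9907,-.1357])
for nm,w,P in [("w5",cv2.imread("pics/w5.png"),np.load("w5P.npy")),("w6",np.load("w6c.npy"),np.load("w6P.npy")),("w7",cv2.imread("w7.png"),np.load("w7P.npy"))]:
    h=cv2.cvtColor(w,cv2.COLOR_BGR2HSV); z=np.nan_to_num(P[...,2],nan=9)
    m=(h[...,1]>80)&(z<.022)&(z>.009)&(np.hypot(P[...,0]-.573,P[...,1]-.303)<.055)
    m=cv2.morphologyEx(m.astype(np.uint8),cv2.MORPH_OPEN,np.ones((2,2)))>0
    q=P[m]
    if len(q)<20: print(nm,len(q)); continue
    a=q[:,:2]@rx; b=q[:,:2]@ry; print(nm,len(q),"z",np.median(q[:,2]).round(4),"along",np.percentile(a,[.5,99.5]).round(4),"lat",np.percentile(b,[.5,99.5]).round(4))
p,R,s=cur(); print(R.inv().apply(np.r_[.078*rx,0]), R.inv().apply([0,0,-.01]))
w=cv2.imread("w7.png"); cv2.imwrite("pics/w7c.png",cv2.resize(w[60:330,150:470],(800,600)[:2] if 0 else (711,600)))
E
```

```text
w5 667 z nan along [nan nan] lat [nan nan]
w6 0
w7 128 z nan along [nan nan] lat [nan nan]
[-0.03323866  0.00086649  0.07055379] [ 0.00904093 -0.00029828  0.00426294]
```

View pics/w7c.png

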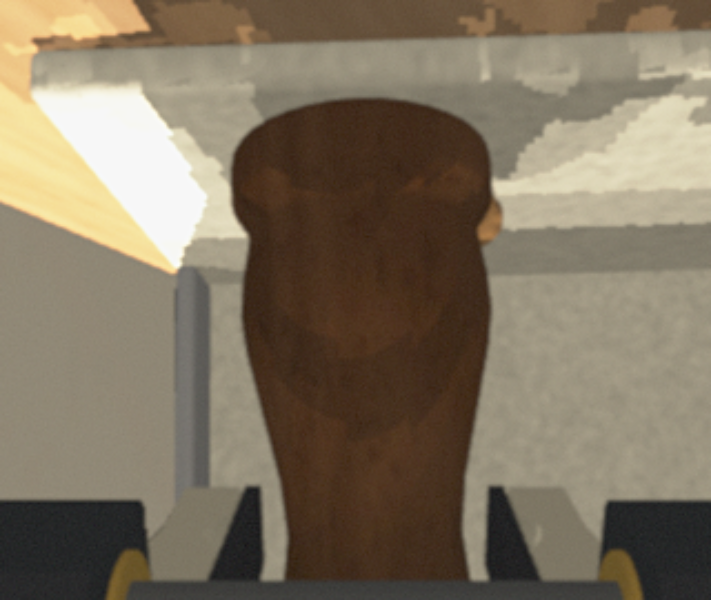

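The crop shows only a sliver of the coaster to the right of the mill, at (502,220). I'll use it to check the coaster's lateral position.

```bash
python3 - <<'E'
from h import *
rx=np.array([.1357,.9907]); ry=np.array([.9907,-.1357])
p,R,s=cur(); M=arm.camera_model("wrist"); K=M["mtx"]; T=np.eye(4);T[:3,:3]=R.as_matrix();T[:3,3]=p; T=T@M["mount"]
for cx,cy in [(502,215),(502,225),(245,238)]:
    u_,v_=150+cx*.45,60+cy*.45; d=T[:3,:3]@np.array([(u_-K[0,2])/K[0,0],(v_-K[1,2])/K[1,1],1]); o=T[:3,3]
    q=o+d*(.016-o[2])/d[2]; print(q,q[:2]@rx,q[:2]@ry)
# colour edges from first top image, perimeter fit with R=.042
from scipy.optimize import least_squares
pic=np.load("top0c.npy"); h=cv2.cvtColor(pic,cv2.COLOR_BGR2HSV); v,uu=np.mgrid[0:480,0:640]; G=at_z("top",uu,v,.016)
m=((h[...,1]>80)&(np.hypot(G[...,0]-.573,G[...,1]-.303)<.055)&(G[...,1]<.31)&(np.arange(640)[None]>168)).astype(np.uint8)
m=cv2.morphologyEx(m,cv2.MORPH_OPEN,np.ones((3,3))); c=max(cv2.findContours(m,0,1)[0],key=len)[:,0]
q=at_z("top",c[:,0].astype(float),c[:,1].astype(float),.016)[:,:2]; q=q[(c[:,0]>174)]
f=least_squares(lambda t:np.hypot(q[:,0]-t[0],q[:,1]-t[1])-t[2],[.572,.305,.042],loss="soft_l1",f_scale=.001); print(len(q),f.x,f.x[:2]@rx,f.x[:2]@ry,np.abs(f.fun).max())
f=least_squares(lambda t:np.hypot(q[:,0]-t[0],q[:,1]-t[1])-.0408,[.572,.305],loss="soft_l1",f_scale=.001); print(f.x,f.x@rx,f.x@ry)
E
```

```text
[0.52944758 0.30438464 0.016     ] 0.3733999020990799 0.48321871986370263
[0.52929932 0.31343662 0.016     ] 0.38234758128219193 0.4818434824063743
[0.61477141 0.30604716 0.016     ] 0.38662540415724905 0.5675234349168814
41 [0.57256699 0.30330761 0.03848841] 0.3781841930419285 0.5260832689239395 0.008193466069053704
[0.57240444 0.30609809] 0.38092665690836197 0.5255435665771508
```

>>> move_arm(
  rows="0 0 0 -0.008 0 0.0175 0.02; 0 0 0 -0.0085 0 0.018 0.02; 0 0 0 -0.0085 0.001 0.018 0.02; 0 0 0 -0.008 0 0.017 0.02; 0 0 0 0 0 0 0.02; 0 0 0 0 0 0 0.02; 0 0 0 0.0055 0 0.0025 0.02; 0 0 0 0 0 0 0.02",
)

```text
t: 18.1
eef_pos: [0.5745, 0.308, 0.1056]
ee_rot: [3.069, 1.129, -1.784]
force: [0.3, 0.4, -1.1]
width: 0.0499
gripper_force: 39.7
```

```bash
python3 - <<'E'
from h import *
rx=np.array([.1357,.9907]); ry=np.array([.9907,-.1357])
p,R,s=cur(); print(p,s["force"],s["moment"])
pic,P=wcloud(); cv2.imwrite("w8.png",pic)
Q=P.reshape(-1,3); B=p+np.array([-.002,-.0045,0]); A=Q[:,:2]@rx; L=Q[:,:2]@ry; b=[B[:2]@rx,B[:2]@ry]
for z in (.03,.04,.05,.06,.07,.08):
    t=(abs(A-b[0])<.04)&(abs(L-b[1])<.04)&(abs(Q[:,2]-z)<.004); l=np.percentile(L[t],[.5,99.5]); print(z,t.sum(),"lat",l.round(4),l.mean().round(4),"front along",np.percentile(A[t],1).round(4))
for z0 in np.arange(.012,.034,.002):
    t=(abs(A-b[0])<.06)&(abs(L-b[1])<.05)&(abs(Q[:,2]-z0)<.001); print(z0.round(3),t.sum(),np.percentile(A[t],[1]).round(4) if t.sum() else "")
E
```

```text
[0.57446715 0.30803206 0.10559236] [ 0.29164768  0.357688   -1.13337646] [-3.56080557e+00  5.50957837e-01  2.82653972e-03]
0.03 2075 lat [0.4982 0.5543] 0.5262 front along 0.3506
0.04 2146 lat [0.4998 0.5523] 0.5261 front along 0.3528
0.05 1819 lat [0.5007 0.551 ] 0.5258 front along 0.3528
0.06 2091 lat [0.5001 0.5517] 0.5259 front along 0.3524
0.07 2090 lat [0.5013 0.5504] 0.5258 front along 0.3537
0.08 1885 lat [0.5033 0.5479] 0.5256 front along 0.356
0.012 1195 [0.3185]
0.014 16704 [0.3187]
0.016 963 [0.3393]
0.018 5691 [0.3404]
0.02 0 
0.022 49 [0.3521]
0.024 358 [0.3511]
0.026 502 [0.3506]
0.028 495 [0.3507]
0.03 521 [0.3506]
0.032 517 [0.3507]
```

>>> move_arm(
  rows="0 0 0 -0.0005 0 0.0015 0.02; 0 0 0 0.0018 0 0.0008 0.02; 0 0 0 0.0009 0 0.0004 0.02; 0 0 0 0 0 0 0.02; 0 0 0 0 0 0 0.02",
)

```text
t: 18.77
eef_pos: [0.5748, 0.3101, 0.1033]
ee_rot: [3.072, 1.13, -1.781]
force: [-0.8, -1.1, -1.9]
width: 0.0499
gripper_force: 39.7
```

>>> move_arm(
  rows="0 0 0 0.0009 0 0.0004 0.02; 0 0 0 0 0 0 0.02; 0 0 0 0 0 0 0.02",
)

```text
t: 19.15
eef_pos: [0.5747, 0.3101, 0.1023]
ee_rot: [3.072, 1.13, -1.781]
force: [-0.0, -0.5, -1.5]
width: 0.0503
gripper_force: 39.7
```

>>> move_arm(
  rows="0 0 0 0.0009 0 0.0004 0.02; 0 0 0 0 0 0 0.02; 0 0 0 0 0 0 0.02",
)

```text
t: 19.52
eef_pos: [0.5747, 0.31, 0.1012]
ee_rot: [3.072, 1.129, -1.781]
force: [-0.1, -0.4, -2.1]
width: 0.0497
gripper_force: 39.7
```

>>> move_arm(
  rows="0 0 0 0.0009 0 0.0004 0.02; 0 0 0 0 0 0 0.02; 0 0 0 0 0 0 0.02",
)

```text
t: 19.9
eef_pos: [0.5747, 0.3103, 0.1009]
ee_rot: [3.073, 1.13, -1.78]
force: [-1.1, -0.2, 2.7]
width: 0.05
gripper_force: 39.8
```

>>> move_arm(
  rows="0 0 0 0.0005 0 0.0002 0.02; 0 0 0 0 0 0 0.02; 0 0 0 0 0 0 0.02",
)

```text
t: 20.27
eef_pos: [0.5747, 0.3104, 0.1008]
ee_rot: [3.073, 1.131, -1.779]
force: [-1.6, 0.5, 6.2]
width: 0.0499
gripper_force: 39.8
```

>>> move_arm(
  rows="0 0 0 0 0 0 0.02; 0 0 0 0 0 0 0.052; 0 0 0 0 0 0 0.056; 0 0 0 0 0 0 0.062; 0 0 0 0 0 0 0.07; 0 0 0 0 0 0 0.078; 0 0 0 0 0 0 0.084; 0 0 0 0 0 0 0.084",
  squeeze=10,
)

```text
t: 21.28
eef_pos: [0.5746, 0.31, 0.0998]
ee_rot: [3.072, 1.13, -1.781]
force: [0.2, 0.3, -1.1]
width: 0.0837
gripper_force: 0.0
```

```bash
python3 - <<'E'
from h import *
rx=np.array([.1357,.9907]); ry=np.array([.9907,-.1357])
p,R,s=cur(); print(p,s["force"],s["width"])
pic,P=wcloud(); cv2.imwrite("w9.png",pic)
Q=P.reshape(-1,3); B=p+np.array([-.002,-.0045,0]); A=Q[:,:2]@rx; L=Q[:,:2]@ry; b=[B[:2]@rx,B[:2]@ry]
for z in (.03,.04,.05,.06,.07,.08):
    t=(abs(A-b[0])<.04)&(abs(L-b[1])<.04)&(abs(Q[:,2]-z)<.004); l=np.percentile(L[t],[.5,99.5]); print(z,t.sum(),"lat",l.round(4),l.mean().round(4),"front along",np.percentile(A[t],1).round(4))
print("back 0.10 horiz",R.inv().apply(np.r_[-.1*rx,0]))
E
```

```text
[0.57464039 0.30999357 0.09977206] [ 0.20147431  0.31044393 -1.05932304] 0.08370430020434078
0.03 2522 lat [0.4985 0.5539] 0.5262 front along 0.353
0.04 1693 lat [0.5014 0.5501] 0.5257 front along 0.3559
0.05 1966 lat [0.4998 0.5511] 0.5255 front along 0.3548
0.06 2133 lat [0.5003 0.551 ] 0.5257 front along 0.3554
0.07 1984 lat [0.5021 0.549 ] 0.5255 front along 0.3571
0.08 1769 lat [0.5042 0.5466] 0.5254 front along 0.3599
back 0.10 horiz [ 0.04259092 -0.00109778 -0.09046446]
```

>>> move_arm(
  rows="0 0 0 0.0042 0 -0.009 0.084; 0 0 0 0.0085 0 -0.018 0.084; 0 0 0 0.013 0 -0.027 0.084; 0 0 0 0.017 -0.001 -0.036 0.084; 0 0 0 0 0 -0.04 0.084; 0 0 0 0 0 -0.05 0.084; 0 0 0 0 0 -0.05 0.084; 0 0 0 0 0 0 0.084",
)

```text
t: 22.32
eef_pos: [0.5447, 0.0814, 0.1604]
ee_rot: [3.079, 1.128, -1.778]
force: [-0.2, -0.6, -1.2]
width: 0.084
gripper_force: 0.0
```

```bash
python3 - <<'E'
from h import *
rx=np.array([.1357,.9907]); ry=np.array([.9907,-.1357])
p,R,s=cur(); print(p,s["force"],s["t"])
pic,P=wcloud(); t,dt=arm.grab_frame("top")
cv2.imwrite("pics/f.png",np.hstack([cv2.resize(pic,(440,330)),cv2.resize(t[110:350],(360,330)) if 0 else cv2.copyMakeBorder(cv2.resize(t,(360,270)),0,60,0,0,0)]))
Q=P.reshape(-1,3);A=Q[:,:2]@rx; L=Q[:,:2]@ry
for z in np.arange(.025,.19,.02):
    m=(abs(A-.381)<.04)&(abs(L-.5255)<.04)&(abs(Q[:,2]-z)<.004)
    if m.sum()>20: l=np.percentile(L[m],[.5,99.5]); print(z.round(3),m.sum(),"lat",l.mean().round(4),"w",np.ptp(l).round(4),"centre along",(np.percentile(A[m],1)+np.ptp(l)/2).round(4))
h=cv2.cvtColor(pic,cv2.COLOR_BGR2HSV).reshape(-1,3); m=(h[:,1]>80)&(abs(Q[:,2]-.017)<.004)&(abs(A-.381)<.06)&(abs(L-.5255)<.06); print("coaster front",np.percentile(A[m],1),"lat",np.percentile(L[m],[.5,99.5]),np.percentile(L[m],[.5,99.5]).mean())
E
```

```text
[0.54465379 0.08135188 0.16036218] [-0.19728658 -0.63981231 -1.23644517] 22.325
0.025 333 lat 0.5254 w 0.0557 centre along 0.3805
0.045 294 lat 0.5252 w 0.0513 centre along 0.3804
0.065 336 lat 0.5253 w 0.0504 centre along 0.381
0.085 274 lat 0.5248 w 0.0411 centre along 0.3805
0.105 229 lat 0.5243 w 0.0363 centre along 0.3803
0.125 292 lat 0.5241 w 0.0443 centre along 0.38
0.145 298 lat 0.5238 w 0.0458 centre along 0.3803
0.165 293 lat 0.5235 w 0.0435 centre along 0.3802
0.185 59 lat 0.5232 w 0.0111 centre along 0.3809
coaster front 0.3398218480697024 lat [0.48361347 0.56525226] 0.5244328655772699
```

View pics/f.png

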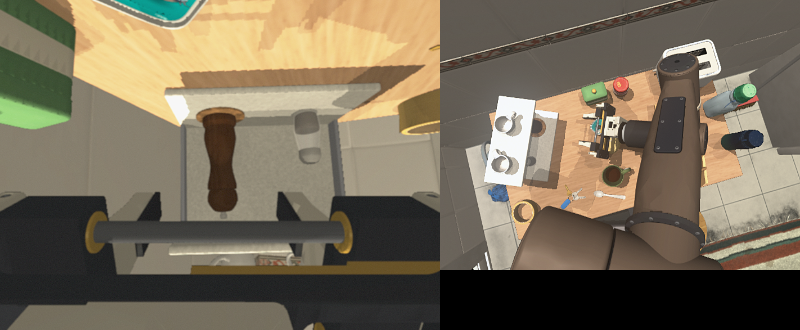

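The mill stands upright in the middle of the coaster, within about 1 mm, and the salt shaker is in its place. The arm is clear of everything.

```bash
python3 -c "
from station import arm
print(arm.job_done())"
```

```text
the job is handed in; nothing more can be done
None
```

The mill stands upright on the middle of the cork coaster, within about 1 mm, and the gripper has let go and withdrawn; the job was handed in at about 22 s with none of the other items seen to have moved.

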